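# Set the polisher to its second speed and start it

### The job

Get the bench polisher running at full speed: with a fingertip, push the speed lever on the selector box from the end where it rests, past the middle notch, fully home to the stop at the other end; only then press the smaller button of the button station (start) all the way down and let it spring back, leaving the lever at its stop and ending clear of everything. Do it all by pushing and pressing: do not grasp, lift or shove the button station or anything else on the bench, and do not press the larger button (stop).

Things in the scene. Friction and masses are not known exactly. Their poses are not given: they have to be found in the camera images.
- selector_box: Fixed grey steel speed selector box, 120 (its x) x 200 (its y) x 90 mm tall, a black slot along its y in the aluminium top with three side notches. Origin at the centre of its underside. The lever pivots about the box's x axis, 70 mm above the origin, and swings from the +y end to the -y end. The box stands at a varying place and angle.
- speed_lever (a joint): Angle of the speed lever, rad: 0 = off (leaning 0.40 rad towards the box's +y), 0.40 = first notch (slow, upright), 0.80 = second stop (full speed, leaning 0.40 rad towards -y), a hard stop. A sprung detent holds the lever in each of the three positions: it takes up to about 8 N at the knob to push it over the hump between two notches (humps at about 0.2 and 0.6 rad); left short of a hump it falls back, past it it snaps on to the next position.
- lever_knob (a point): Centre of the lever's black round-sided knob, 32 mm across and 50 mm long along the lever; 110 mm from the pivot, so about 171 mm above the bench at either end and 180 mm in the middle. The knob's top reaches 135 mm from the pivot; below the knob is a 12 mm steel stem. Its own x axis is the box's x (the hinge direction).
- button_station: Loose grey button station, 0.9 kg, 150 (its x) x 75 (its y) mm, top face 59 mm above the bench, with two round black push buttons on top. Origin at the centre of its underside.
- start_button_top (a point): Centre of the top face of the start button, the smaller one: cap 26 mm across, 40 mm from the station's centre towards its -x; the cap's top is 77 mm above the bench when not pressed, standing 10 mm above its steel collar (42 mm across).
- start_button (a joint): Travel of the start button, m: 0 = up, 0.006 = fully down. Sprung: 1.5 N to begin, 5 N fully down; springs back.
- stop_button_top (a point): Centre of the top face of the stop button, the larger one: cap 44 mm across, 35 mm from the station's centre towards its +x, same height and same travel as the start button.
- stop_button (a joint): Travel of the stop button, m: 0 = up, 0.006 = fully down. Not to be pressed.
- paste_tin: A closed paste tin, 72 mm across, 85 mm tall; origin at the centre of its underside. Bystander; it and the button station stand on opposite sides of the selector box, either way round.
- compound_bar: Bar of polishing compound, 55 x 130 x 35 mm; origin at the centre of its underside. Bystander.
- knife: Finished knife lying flat, 240 mm long, wooden handle towards its own -x; origin on its underside near the guard. Bystander.
- handle_blank: Wooden knife-handle blank, 130 x 45 x 30 mm; origin at the centre of its underside. Bystander.
- spare_buff: Spare buffing wheel lying flat, 150 mm across, 32 mm thick; origin at the centre of its underside. Bystander.
- mug: White mug, 80 mm across, 90 mm tall; origin at the centre of its underside. Bystander.
- screwdriver: Screwdriver lying on the bench; origin on its underside. Bystander.
Things that resemble listed ones, but are neither listed nor needed, are in the scene too. What is shaped like the button_station but yellow is not meant.

How it is judged (in metres and radians):
On the way, in this order (a step that is already met when the one before it is completed fails the run):
1. the lever is home at the second stop (value of joint speed_lever above 0.74 rad), for 0.2 s.
2. the start button is pressed down (value of joint start_button above 0.0045 m), for 0.02 s.
At the end, for the whole second after the job is handed in: The lever stands within 0.06 rad of its second stop (joint above 0.74), the start button has been pressed (past 4.5 mm) after that and is up again, the stop button is up, the station stands flat, and it and all bystanders are within 30 mm of where they were (value of joint speed_lever above 0.74 rad and value of joint each of start_button, stop_button below 0.0015 m and linear speed of button_station below 0.02 m/s and height (world z) of button_station below 0.01 m and angle between button_station's own z axis and vertical below 0.1 rad and not (distance of button_station from where it was at the start of the episode above 0.03 m) and not (distance of paste_tin from where it was at the start of the episode above 0.03 m) and not (distance of compound_bar from where it was at the start of the episode above 0.03 m) and not (distance of knife from where it was at the start of the episode above 0.03 m) and not (distance of handle_blank from where it was at the start of the episode above 0.03 m) and not (distance of spare_buff from where it was at the start of the episode above 0.03 m) and not (distance of mug from where it was at the start of the episode above 0.03 m) and not (distance of screwdriver from where it was at the start of the episode above 0.03 m)); the robot touches nothing.
It fails at once if the start button is pressed before the lever is home (value of joint start_button above 0.003 m and value of joint speed_lever below 0.7 rad).
It fails at once if the stop button is pressed (value of joint stop_button above 0.003 m).
It fails at once if the button station is lifted, tipped or shoved (30 mm) (distance of button_station from where it was at the start of the episode above 0.03 m or height (world z) of button_station above 0.015 m or angle between button_station's own z axis and vertical above 0.25 rad).
It fails at once if a bystander is lifted, carried or knocked away (30 mm) (distance of any of paste_tin, compound_bar, knife, handle_blank, spare_buff, mug, screwdriver from where it was at the start of the episode above 0.03 m).
It also fails if it takes over 38 s, if anything falls off the work surface, if the arm or the gripper's body presses on something with over 40 N, if the wrist force passes 120 N, or if a joint passes its speed limit or range.

### The arm

A 6-joint arm with a two-finger parallel gripper is mounted at the origin on the work surface. World frame = base frame: x ahead of the robot, y to its left, z up, the work surface at z = 0. Lengths are in mm, angles in rad, forces in N, time in s.
With the tool pointing down it reaches from about 300 to 750 mm from the base axis. Payload 8.5 kg.
Tool frame: the origin (TCP) lies between the finger pads; the fingertips stand 22 mm ahead of it and the grasp point (between the pads) lies 3 mm ahead of it; z points along the fingers, y is the direction in which the jaws open and shut (so a half turn about z gives the same grasp; the last joint's range is limited). The gripper opens to 85 mm and grips with 20 to 120 N. Pads are 22 mm wide; open, the fingers measure 114 mm over their backs; the gripper's body (76 mm by 85 mm) begins 54 mm behind the grasp point. The pads swing forward as they close: fully open they stand 13 mm farther back than shut.
Start: joints at [-1.514, 0.381, 1.297, -0, 1.464, -0.215], TCP at [147.651, -529.792, 253.322] pointing down, gripper open.
Joint ranges: [-3.11, 3.11], [-0.89, 2.33], [0.22, 2.48], [-1.42, 4.56], [0.17, 2.85], [-2.88, 2.88]. Speed limits (rad/s): [2.39, 2.39, 3.14, 3.14, 3.14, 3.14].

### API

Orientations are given as [roll, pitch, yaw] about the fixed x, y, z axes, in that order (R = Rz(yaw) Ry(pitch) Rx(roll)).
In Python, from bench import manip gives the robot as it stands.
- The arm moves only by the tool step_arm, never from a script. Its argument "steps" is a list of rows, each an object with "offset": the shift along the tool's x, y, z in m, a list of three; "angular": the turn, a rotation vector about the tool's x, y, z in rad, a list of three. A call has 1 to 8 rows; each row is the pose to reach, as a shift and turn from the pose measured when the call began, along the tool's axes at that moment; what a row does not reach only later rows make up. A row lasts 1/8 s, in which the tool goes at most 62.5 mm and 10.7 degrees, less where a joint would pass 70% of its speed; a pose out of reach is approached as far as the arm can. A call with a gripper value outside its range is refused whole. "grip" is the closure, from 0 (fully open) to 1 (shut), set as the call begins (left out, the last holds). The fingers move at their own pace and stop on an object; "force" is the grip in N (left out, the last holds). Time passes only in rows, so rows that repeat a pose let the fingers close. It gives the time, the measured TCP pose, the force and the opening at its end, in the units of the state.
- manip.get_obs(): the state, without advancing time (a new reading comes with each control period).
- manip.capture(name): name is "scene" or "side" or "wrist"; returns a dict with "color" (420x560x3 uint8, red, green, blue), "depth" (420x560 float32, mm along the optical axis (not along the pixel's ray), 0 where there is no reading), "mtx" (3x3 intrinsics, pixels), "R" (3x3) and "t" (3): a world point X has camera coordinates R X + t. Camera axes: x right, y down, z forward; pixel columns grow to the right and rows downward; lengths in mm; the calibration is good to about 2 mm. The wrist camera is an equidistant fisheye: a pixel r from the principal point sees the ray r / f radians off the axis. A picture is of the moment at which its call begins.
- manip.hand_in(): hands the job in, once; it reports no verdict.
The state is a dict: "t": time; "joint_positions": joint angles; "joint_vel": joint speeds; "effort": joint torques, N m; "ee_pos": TCP position; "ee_rot": TCP orientation; "wrist_force": force on the tool from outside, world axes, zero at the start; "torque": the same for the moment, N m; "gripper_width": opening from 0.0 (shut) to 1.0 (fully open).
Only numpy, scipy, OpenCV 4.12 (cv2) and the standard library are available. Lean on these libraries where they do the work, as an engineer would, in place of code of your own. Each camera call takes 0.05 s, during which the arm holds its last target. There are 200 camera calls.

## Working session

There is one attempt and no reset: what is moved stays moved. The work goes in short steps, Python scripts to look and compute and a tool call to move; the robot and the scene stay as the last step left them, time stands still between calls to the robot, and variables do not carry over. Pictures are saved under pics/ and viewed, about 8 in all and at most 12, crops included, and the job is handed in when it is done.

Besides the shell and the picture viewer there is one more tool, called as name(argument=value, ...) on one line, values as JSON. step_arm: Moves the arm, as the interface text tells. Its arguments: {"type":"object","properties":{"steps":{"type":"array"},"grip":{"type":"number"},"force":{"type":"number"}},"required":["steps"]}

```bash
mkdir -p pics
cat > h.py <<'E'
import numpy as np, cv2
from bench import manip
def cap(n):
    c=manip.capture(n); np.savez(f'{n}.npz',**c); return c
def load(n): return dict(np.load(f'{n}.npz'))
def save(n,img,f=1): cv2.imwrite('pics/'+n+'.png',cv2.cvtColor(cv2.resize(img,None,fx=f,fy=f,interpolation=cv2.INTER_CUBIC),cv2.COLOR_RGB2BGR))
def cloud(c):
    h,w=c['depth'].shape; u,v=np.meshgrid(np.arange(w),np.arange(h)); d=c['depth']
    K=c['mtx']; p=np.stack([(u-K[0,2])/K[0,0]*d,(v-K[1,2])/K[1,1]*d,d],-1)
    return (p-c['t'])@c['R']
def proj(c,X):
    q=np.atleast_2d(X)@c['R'].T+c['t']; q=q@c['mtx'].T; return q[:,:2]/q[:,2:]
E
python3 - <<'E'
from h import *
a=cap('scene');b=cap('side');save('s1',a['color'],1.4);save('d1',b['color'],1.4)
print(manip.get_obs()); print(a['mtx'],-a['R'].T@a['t'],-b['R'].T@b['t'])
E
```

```text
{'t': 0.1, 'joint_positions': array([-1.51428532e+00,  3.81129563e-01,  1.29819577e+00,  5.20309634e-06,
        1.46360913e+00, -2.15315730e-01]), 'joint_vel': array([-3.27663453e-05, -9.95545612e-04, -3.59933774e-04, -1.28202232e-03,
        1.21885820e-03, -5.11305489e-04]), 'effort': array([ 4.86932913e-03, -4.49222445e+01, -2.31659853e+01, -1.29620225e-04,
        3.62712715e-03, -2.58768699e-05]), 'ee_pos': array([ 147.64663402, -529.55430389,  252.76935557]), 'ee_rot': array([-3.14028293e+00, -2.91738444e-04,  2.71825990e-01]), 'wrist_force': array([-0.30784518,  0.71412988,  0.63712254]), 'torque': array([-0.0234686 ,  0.00069193,  0.01689593]), 'gripper_width': 0.9970130883795956}
[[520.75937825   0.         276.63133669]
 [  0.         520.75937825 204.33481353]
 [  0.           0.           1.        ]] [ 1247.09891546 -1215.74136483  1414.49125195] [   94.71823963 -1069.91419017  1262.89477907]
```

View pics/s1.png

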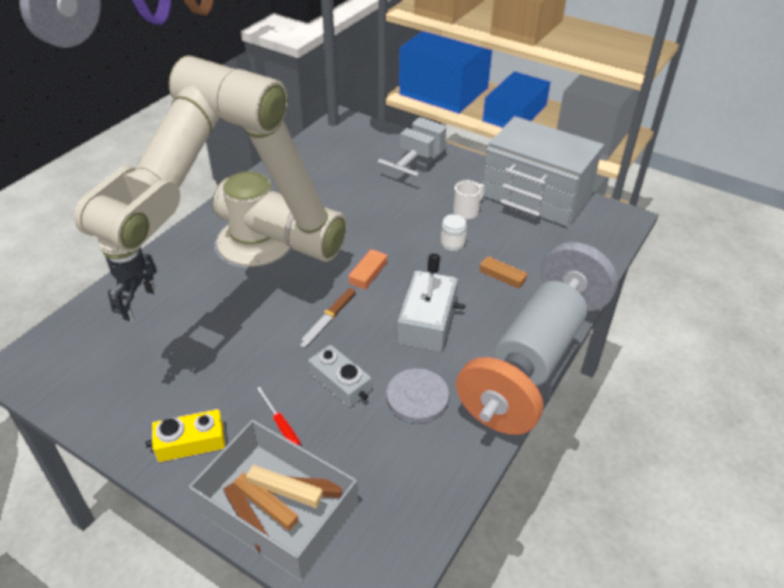

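View pics/d1.png

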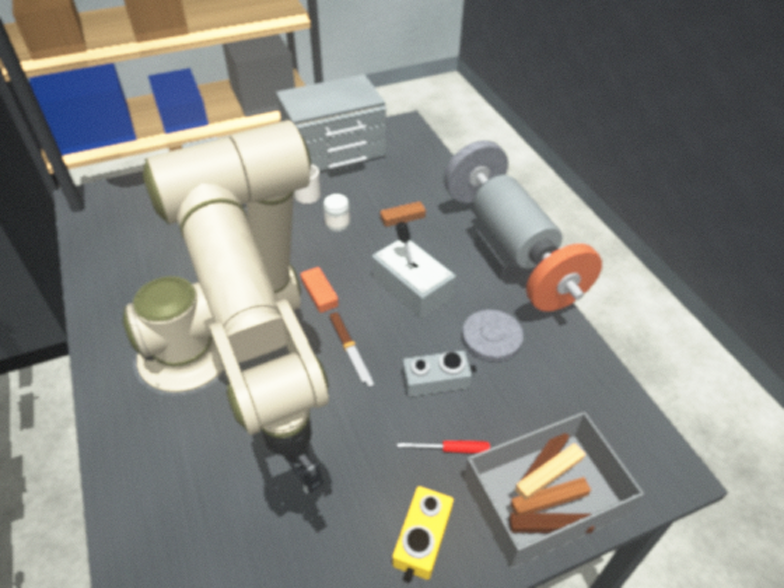

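The scene view shows the selector box at (428,305) with its knob at (433,263), leaning towards the tin. The grey button station is at (340,372), with its small button at (328,355) and its large one at (348,373). The yellow lookalike at (188,435) is not meant. The side view agrees: station (437,370), knob (403,232).

```bash
cat > m.py <<'E'
from h import *
for n,kb,bt,st in (('scene',(415,250,452,345),(395,265,465,350),(300,335,380,405)),('side',(392,220,414,245),(365,230,460,315),(398,345,480,400))):
    c=load(n);P=cloud(c);col=c['color'].astype(int)
    def reg(b):
        m=np.zeros(c['depth'].shape,bool);x0,y0,x1,y1=[int(v/1.4) for v in b];m[y0:y1,x0:x1]=1;return m&(c['depth']>0)
    Z=P[...,2];dark=col.max(-1)<70
    k=reg(kb)&(Z>135)&(Z<215)&dark
    print(n,'knob',k.sum(),P[k].mean(0).round(1),np.ptp(P[k],axis=0).round(0))
    t=reg(bt)&(abs(Z-90)<5); q=P[t][:,:2].astype(np.float32); r=cv2.minAreaRect(q); print('box top',t.sum(),r,np.median(P[t][:,2]))
    t=reg(st)&(Z>54)&(Z<64)&(col.min(-1)>80); r=cv2.minAreaRect(P[t][:,:2].astype(np.float32)); print('station',t.sum(),r)
    t=(reg(st)&dark&(Z>69)&(Z<85)).astype(np.uint8)
    nn,lab,s,_=cv2.connectedComponentsWithStats(t)
    for i in range(1,nn):
        if s[i,4]>15:
            q=P[lab==i]; print('btn',s[i,4],(np.array(cv2.minAreaRect(q[:,:2].astype(np.float32))[0])).round(1),np.ptp(q,axis=0).round(0),q.mean(0).round(1))
a=load('scene');b=load('side')
w=np.hstack([cv2.resize(a['color'][165:300,205:335],(400,415)),cv2.resize(b['color'][150:290,250:380],(400,430))[:415]]);save('crop1',w)
E
python3 m.py
```

```text
scene knob 88 [599.7  24.5 183.7] [28. 33. 42.]
box top 918 ((609.8352661132812, -12.104240417480469), (119.51698303222656, 206.71917724609375), 18.525650024414062) 90.80029677729442
station 398 ((535.8762817382812, -311.81951904296875), (80.87444305419922, 154.99139404296875), 77.32743835449219)
btn 17 [ 497.7 -300.6] [17. 17.  7.] [ 498.6 -301.5   81.3]
btn 61 [ 572.5 -318. ] [32. 35. 12.] [ 571.1 -318.8   81.4]
side knob 81 [589.4  23.2 180.4] [26. 39. 42.]
box top 899 ((603.1458740234375, -13.69244384765625), (116.57010650634766, 198.90122985839844), 18.19443130493164) 88.3058309012933
station 492 ((532.5761108398438, -311.2439880371094), (78.5485610961914, 149.54197692871094), 77.62113189697266)
btn 73 [ 566.4 -320.5] [32. 34.  9.] [ 566.2 -320.8   79.2]
btn 18 [ 493.7 -305.4] [14. 18.  9.] [ 493.5 -305.1   80. ]
```

View pics/crop1.png

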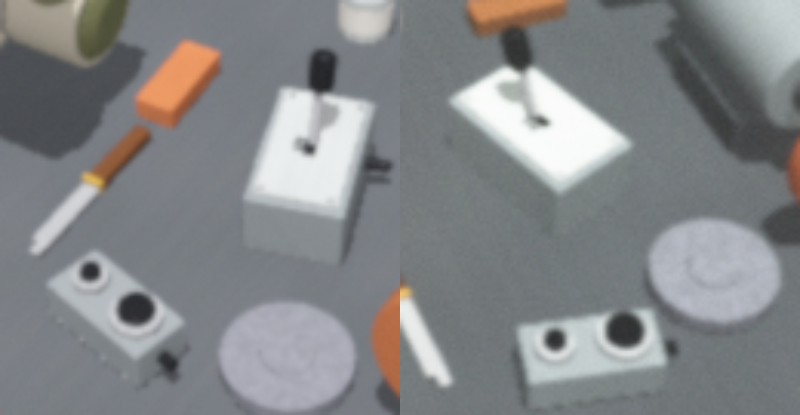

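Measurements agree with the given sizes:
- **Box:** centre about (606,-13), x axis at 18.4°. The knob is at about (595,24), the box's +y end, as expected.
- **Station:** centre about (534,-311). Start is at (495,-303) and stop at (568,-319).

I'll close the gripper and move behind the knob on its +y side, with the tool x axis along the box's y.

```bash
cat >> h.py <<'E'
from scipy.spatial.transform import Rotation as Ro
def go(pos,yaw):
    o=manip.get_obs(); R0=Ro.from_euler('xyz',o['ee_rot']); T=Ro.from_euler('xyz',[np.pi,0,yaw])
    print('offset',(R0.inv().apply(np.array(pos)-o['ee_pos'])/1000).round(4),'ang',(R0.inv()*T).as_rotvec().round(4),'t',o['t'])
E
python3 -c "
from h import *
go([576.5,77,253],1.892)"
```

```text
offset [ 0.576  -0.4691  0.0006] ang [-8.0000e-04 -1.3000e-03 -1.6202e+00] t 0.1
```

step_arm(steps=[{"offset": [0.576, -0.469, 0], "angular": [0, 0, -1.62]}, {"offset": [0.576, -0.469, 0], "angular": [0, 0, -1.62]}, {"offset": [0.576, -0.469, 0], "angular": [0, 0, -1.62]}, {"offset": [0.576, -0.469, 0], "angular": [0, 0, -1.62]}, {"offset": [0.576, -0.469, 0], "angular": [0, 0, -1.62]}, {"offset": [0.576, -0.469, 0], "angular": [0, 0, -1.62]}, {"offset": [0.576, -0.469, 0], "angular": [0, 0, -1.62]}, {"offset": [0.576, -0.469, 0], "angular": [0, 0, -1.62]}], grip=1, force=60)

```text
t: 1.1
ee_pos: [437.1, -119.6, 253.4]
ee_rot: [3.141, -0.001, 1.778]
wrist_force: [1.4, -0.5, -0.2]
gripper_width: 0.004
```

```bash
python3 -c "
from h import *
go([576.5,77,253],1.892)"
```

```text
offset [0.1638 0.1768 0.0006] ang [ 0.0002 -0.0011 -0.1141] t 1.1
```

step_arm(steps=[{"offset": [0.164, 0.177, 0], "angular": [0, 0, -0.114]}, {"offset": [0.164, 0.177, 0], "angular": [0, 0, -0.114]}, {"offset": [0.164, 0.177, 0], "angular": [0, 0, -0.114]}, {"offset": [0.164, 0.177, 0], "angular": [0, 0, -0.114]}, {"offset": [0.164, 0.177, 0], "angular": [0, 0, -0.114]}, {"offset": [0.164, 0.177, 0], "angular": [0, 0, -0.114]}, {"offset": [0.164, 0.177, 0], "angular": [0, 0, -0.114]}])

```text
t: 1.98
ee_pos: [576.2, 76.2, 253.8]
ee_rot: [3.141, -0.001, 1.89]
wrist_force: [0.9, -0.7, -0.6]
gripper_width: -0.001
```

```bash
python3 -c "
from h import *
go([576.5,77,188],1.892)
w=cap('wrist');a=cap('scene')
save('w1',np.hstack([cv2.resize(w['color'],(400,300)),cv2.resize(a['color'][130:265,230:410],(400,300))]))"
```

```text
offset [0.0006 0.0005 0.0658] ang [ 0.0001 -0.0011 -0.0016] t 1.975
```

View pics/w1.png

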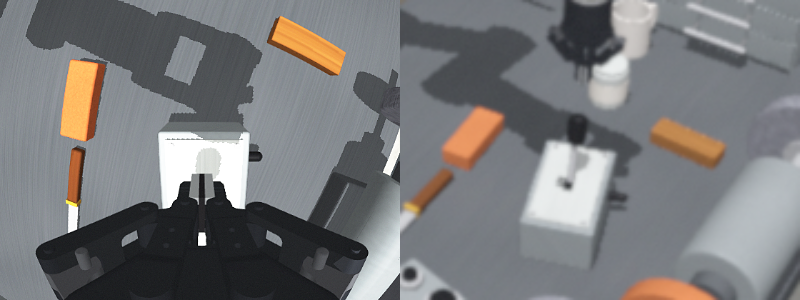

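```bash
python3 -c "
from h import *
w=load('wrist');print('cam',-w['R'].T@w['t'],w['R'].round(2));K=w['mtx']
for n,X in dict(box=[606,-13,90],knob=[593,27,171],tin=[560,130,85],start=[495,-303,77],tip=[576.3,76.2,232]).items():
    q=w['R']@X+w['t'];th=np.arctan2(np.hypot(*q[:2]),q[2]);print(n,q.round(),(q[:2]/np.hypot(*q[:2])*th*K[0,0]+K[:2,2])/1.4)
a=load('scene');P=cloud(a)
r=P[155:172,318:330];print('tin',np.median(r[abs(r[...,2]-85)<6],axis=0))
k=(P[...,2]>140)&(P[...,2]<210)&(a['color'].max(-1)<70);k[:, :300]=0;k[:,:]&=True;k[:175]=0;k[230:]=0;k[:,330:]=0
print(k.sum(),P[k].mean(0))
"
```

```text
cam [554.75624087 138.43480935 374.7947056 ] [[ 0.95  0.31 -0.  ]
 [ 0.3  -0.92  0.26]
 [ 0.08 -0.24 -0.97]]
box [  1.  82. 316.] [202.36360156 206.18158249]
knob [  1.  62. 227.] [202.88674328 209.11534518]
tin [  2. -65. 283.] [203.52521137  95.1064893 ]
start [-195.  311.  390.] [108.22777079 295.84790617]
tip [  1.  27. 155.] [202.9386025  187.73705557]
tin [516.26777519 299.57431844  85.52551519]
100 [598.4538232   25.30036591 182.64790106]
```

Wrist geometry checks out: the fingertip is on the slot line and the tin is far off at (516,300). Descend, then push.

step_arm(steps=[{"offset": [0, 0, 0.035], "angular": [0, 0, 0]}, {"offset": [0, 0, 0.066], "angular": [0, 0, 0]}, {"offset": [0, 0, 0.066], "angular": [0, 0, 0]}, {"offset": [0, 0, 0.066], "angular": [0, 0, 0]}])

```text
t: 2.58
ee_pos: [576.8, 76.0, 189.4]
ee_rot: [3.139, -0.0, 1.89]
wrist_force: [1.0, 0.7, 0.6]
gripper_width: -0.001
```

step_arm(steps=[{"offset": [-0.014, 0, 0], "angular": [0, 0, 0]}, {"offset": [-0.026, 0, 0], "angular": [0, 0, 0]}, {"offset": [-0.038, 0, 0], "angular": [0, 0, 0]}, {"offset": [-0.05, 0, 0], "angular": [0, 0, 0]}, {"offset": [-0.062, 0, 0], "angular": [0, 0, 0]}, {"offset": [-0.074, 0, 0], "angular": [0, 0, 0]}, {"offset": [-0.08, 0, 0], "angular": [0, 0, 0]}, {"offset": [-0.08, 0, 0], "angular": [0, 0, 0]}])

```text
t: 3.58
ee_pos: [602.0, -0.6, 189.2]
ee_rot: [3.139, 0.0, 1.889]
wrist_force: [0.2, 0.0, -0.9]
gripper_width: -0.0
```

```bash
python3 -c "
from h import *
yx=np.array([-.316,.949]);print((manip.get_obs()['ee_pos'][:2]-[606.5,-13])@yx)
go(list(np.array([606.5,-13])-13*yx)+[188],1.892)
a=cap('scene');save('p1',a['color'][140:260,260:380],5)"
```

```text
13.127361007581365
offset [-0.0261  0.0004  0.0012] ang [ 0.0021  0.0003 -0.0028] t 3.575
```

View pics/p1.png

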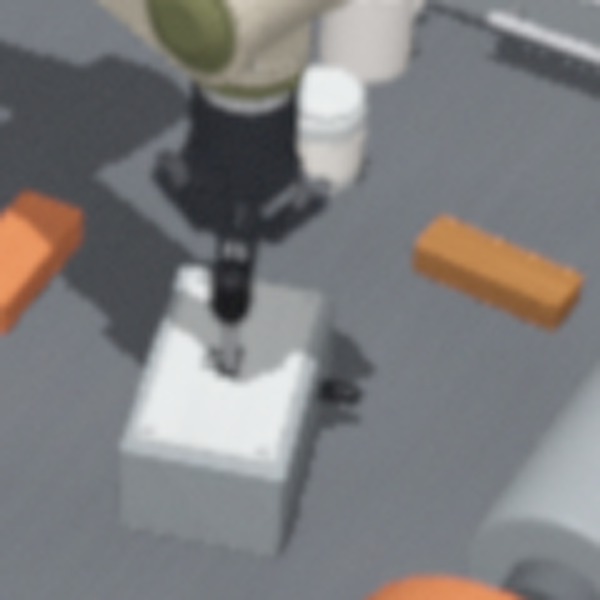

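The lever is past the first notch and the knob, at crop (232,300), sits against the fingertip. Continue to the far stop.

step_arm(steps=[{"offset": [-0.008, 0, 0], "angular": [0, 0, 0]}, {"offset": [-0.016, 0, 0], "angular": [0, 0, 0]}, {"offset": [-0.022, 0, 0], "angular": [0, 0, 0]}, {"offset": [-0.026, 0, 0], "angular": [0, 0, 0]}, {"offset": [-0.026, 0, 0], "angular": [0, 0, 0]}, {"offset": [-0.026, 0, 0], "angular": [0, 0, 0]}])

```text
t: 4.38
ee_pos: [609.5, -23.5, 188.9]
ee_rot: [3.14, -0.003, 1.89]
wrist_force: [-2.7, 7.4, 0.9]
gripper_width: 0.004
```

```bash
python3 -c "
from h import *
yx=np.array([-.316,.949]);print((manip.get_obs()['ee_pos'][:2]-[606.5,-13])@yx)
a=cap('scene');b=cap('side');w=cap('wrist');print(manip.get_obs()['wrist_force'])
save('p2',np.hstack([cv2.resize(a['color'][160:260,260:360],(400,400)),cv2.resize(b['color'][140:230,240:330],(400,400))]))"
```

```text
-10.937512751387125
[-1.64332777  7.76020686  0.17924821]
```

View pics/p2.png

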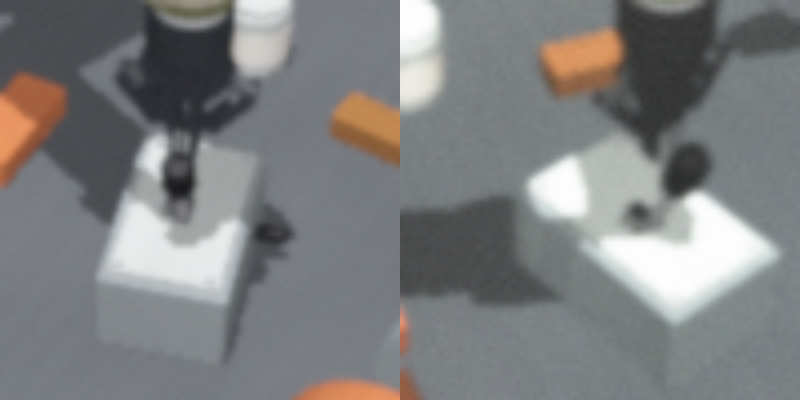

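The lever now leans past upright and 8 N is building, so this could be the hump or the stop. Push a few mm more.

step_arm(steps=[{"offset": [-0.004, 0, 0], "angular": [0, 0, 0]}, {"offset": [-0.006, 0, 0], "angular": [0, 0, 0]}, {"offset": [-0.006, 0, 0], "angular": [0, 0, 0]}])

```text
t: 4.9
ee_pos: [609.8, -24.3, 188.8]
ee_rot: [3.141, -0.014, 1.893]
wrist_force: [-6.8, 22.8, 5.2]
gripper_width: 0.002
```

At 23 N there is almost no motion, which is well above the 8 N hump, so this is the hard stop. Back away from the knob, rise, and look.

step_arm(steps=[{"offset": [0.03, 0, 0], "angular": [0, 0, 0]}, {"offset": [0.07, 0, -0.02], "angular": [0, 0, 0]}, {"offset": [0.09, 0, -0.065], "angular": [0, 0, 0]}, {"offset": [0.09, 0, -0.065], "angular": [0, 0, 0]}, {"offset": [0.09, 0, -0.065], "angular": [0, 0, 0]}])

```text
t: 5.52
ee_pos: [581.4, 60.0, 254.5]
ee_rot: [-3.141, -0.014, 1.893]
wrist_force: [0.6, 0.6, -1.2]
gripper_width: -0.001
```

```bash
python3 -c "
from h import *
a=cap('scene');b=cap('side')
for c in (a,b):
    P=cloud(c);col=c['color'];Z=P[...,2];yx=np.array([-.316,.949])
    yb=(P[...,:2]-[606.5,-13])@yx;xb=(P[...,:2]-[606.5,-13])@np.array([.949,.316])
    k=(Z>135)&(Z<212)&(abs(xb)<40)&(abs(yb)<75)&(col.max(-1)<70);print(k.sum(),P[k].mean(0).round(1),yb[k].mean(),xb[k].mean())
go([495,-303,255],-0.22)
save('p3',np.hstack([cv2.resize(a['color'][160:260,260:360],(400,400)),cv2.resize(b['color'][140:230,240:330],(400,400))]))"
```

```text
33 [630.8 -62.3 180.1] -54.446389657924286 7.463946333494688
52 [615.  -62.1 184.3] -49.22179307000387 -7.47257843485921
offset [-0.3167 -0.1966 -0.0055] ang [-0.0165 -0.0068  2.1124] t 5.625
```

View pics/p3.png

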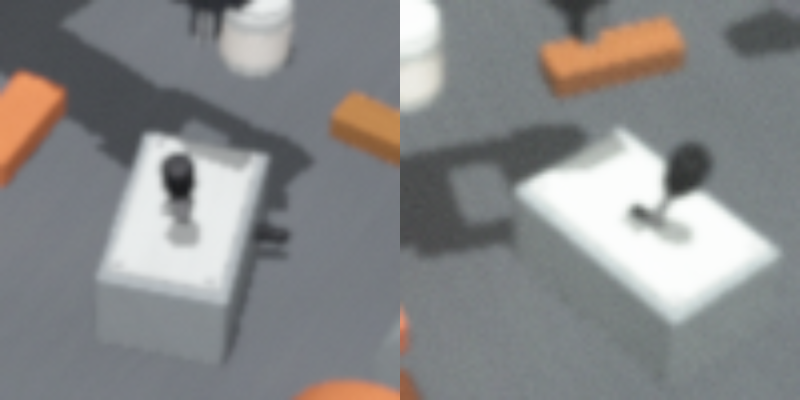

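Both views show the lever leaning to the -y end with the knob near box y = -50 mm, so it is home at the stop. Next, move above the start button.

```bash
python3 -c "
from h import *
go([495,-303,180],1.351)"
```

```text
offset [-0.3178 -0.1965  0.0695] ang [-0.0057 -0.0137  0.5415] t 5.625
```

step_arm(steps=[{"offset": [-0.318, -0.1965, 0], "angular": [-0.006, -0.014, 0.541]}, {"offset": [-0.318, -0.1965, 0], "angular": [-0.006, -0.014, 0.541]}, {"offset": [-0.318, -0.1965, 0], "angular": [-0.006, -0.014, 0.541]}, {"offset": [-0.318, -0.1965, 0], "angular": [-0.006, -0.014, 0.541]}, {"offset": [-0.318, -0.1965, 0], "angular": [-0.006, -0.014, 0.541]}, {"offset": [-0.318, -0.1965, 0], "angular": [-0.006, -0.014, 0.541]}, {"offset": [-0.318, -0.1965, 0.03], "angular": [-0.006, -0.014, 0.541]}, {"offset": [-0.318, -0.1965, 0.07], "angular": [-0.006, -0.014, 0.541]}])

```text
t: 6.62
ee_pos: [494.4, -304.7, 178.1]
ee_rot: [3.141, 0.0, 1.349]
wrist_force: [0.8, -0.3, -0.6]
gripper_width: 0.001
```

```bash
python3 -c "
from h import *
go([495,-303,140],1.351)
w=cap('wrist')
K=w['mtx'];im=w['color'].copy()
for X in ([495,-303,77],[568,-319,77]):
    q=w['R']@X+w['t'];r=np.hypot(*q[:2]);p=q[:2]/r*np.arctan2(r,q[2])*K[0,0]+K[:2,2];print(p);cv2.circle(im,tuple(int(v) for v in p),2,(255,0,0),-1)
save('w2',im,1.4)"
```

```text
offset [0.0018 0.0002 0.0381] ang [ 0.0005  0.0003 -0.0021] t 6.625
[284.22384543 212.56260399]
[385.8510289  211.80751882]
```

View pics/w2.png

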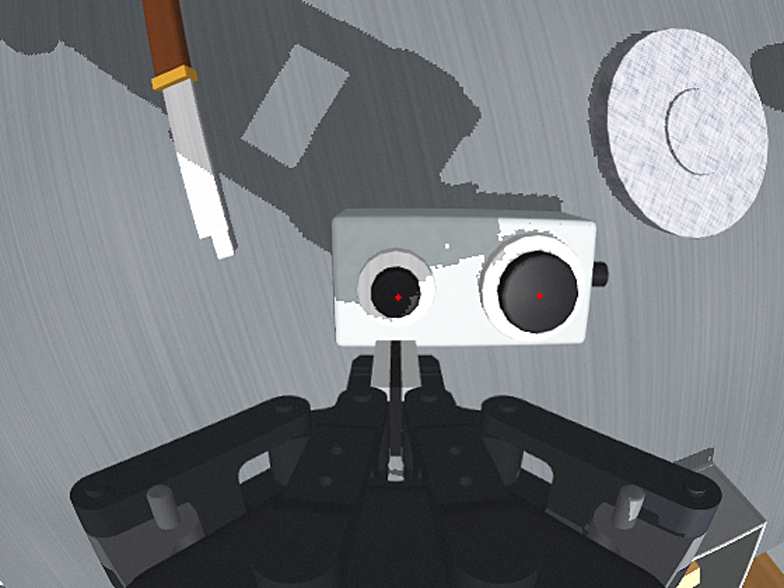

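The wrist view shows the grey station with the smaller start cap at (396,292) and the larger stop cap at (538,292). My predicted point is about 2 mm low, so I correct by +2 mm in tool x. The finger axis lines up with the start cap. Approach it.

step_arm(steps=[{"offset": [0.004, 0, 0.03], "angular": [0, 0, 0]}, {"offset": [0.004, 0, 0.065], "angular": [0, 0, 0]}, {"offset": [0.004, 0, 0.07], "angular": [0, 0, 0]}, {"offset": [0.004, 0, 0.07], "angular": [0, 0, 0]}, {"offset": [0.004, 0, 0.07], "angular": [0, 0, 0]}])

```text
t: 7.3
ee_pos: [493.6, -298.7, 103.8]
ee_rot: [-3.135, -0.004, 1.35]
wrist_force: [-0.1, -0.1, -0.3]
gripper_width: 0.002
```

```bash
python3 -c "
from h import *
w=cap('wrist');print(manip.get_obs()['ee_pos'],manip.get_obs()['wrist_force']);save('w3',w['color'][100:300,180:460],2.5)"
```

```text
[ 493.52178026 -298.62711659  103.62178064] [-0.04956414 -0.41791748 -0.18905714]
```

View pics/w3.png

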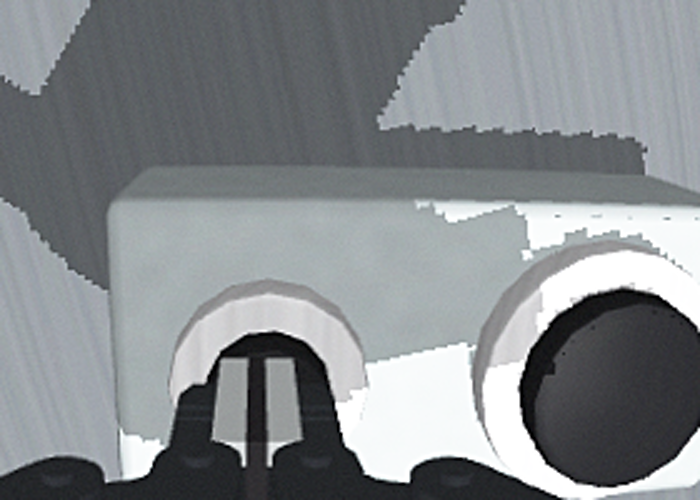

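The tip is centred over the start cap in the crop, about 5 mm above it and clear of stop. Press.

step_arm(steps=[{"offset": [0, 0, 0.004], "angular": [0, 0, 0]}, {"offset": [0, 0, 0.007], "angular": [0, 0, 0]}, {"offset": [0, 0, 0.01], "angular": [0, 0, 0]}, {"offset": [0, 0, 0.012], "angular": [0, 0, 0]}, {"offset": [0, 0, 0.012], "angular": [0, 0, 0]}])

```text
t: 7.98
ee_pos: [493.9, -298.8, 96.4]
ee_rot: [-3.139, -0.001, 1.35]
wrist_force: [-10.7, 8.6, 41.6]
gripper_width: 0.0
```

It bottomed out: 41 N against the 5 N spring. One look to confirm the cap is down.

```bash
python3 -c "
from h import *
w=cap('wrist');b=cap('side');print(manip.get_obs()['ee_pos'],manip.get_obs()['wrist_force']);save('w4',np.hstack([cv2.resize(w['color'][140:300,180:400],(440,320)),cv2.resize(b['color'][235:290,275:350],(360,320))]))"
```

```text
[ 493.86885094 -298.8558126    96.39909661] [-10.14416753   9.03910501  41.74695878]
```

View pics/w4.png

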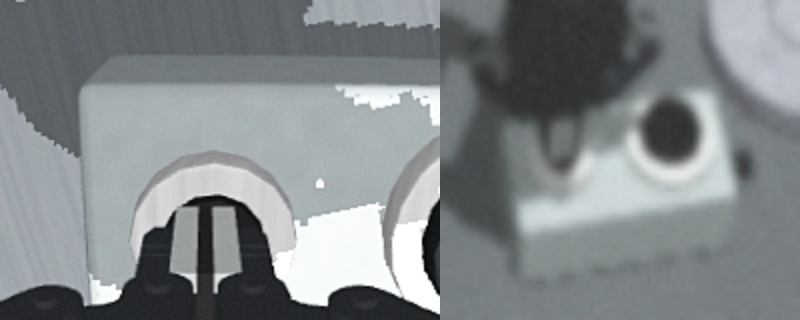

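The tip is on the cap alone, the station stands flat and the stop button is untouched. The arm moved 7.2 mm from just above the cap to a hard end, which matches the full 6 mm travel. Rise clear.

step_arm(steps=[{"offset": [0, 0, -0.01], "angular": [0, 0, 0]}, {"offset": [0, 0, -0.04], "angular": [0, 0, 0]}, {"offset": [0, 0, -0.09], "angular": [0, 0, 0]}, {"offset": [-0.05, 0, -0.15], "angular": [0, 0, 0]}, {"offset": [-0.1, 0.0, -0.16], "angular": [0, 0, 0]}, {"offset": [-0.12, 0.0, -0.16], "angular": [0, 0, 0]}, {"offset": [-0.12, 0.0, -0.16], "angular": [0, 0, 0]}, {"offset": [-0.12, 0.0, -0.16], "angular": [0, 0, 0]}])

```text
t: 9.07
ee_pos: [468.2, -415.0, 255.3]
ee_rot: [-3.138, -0.003, 1.351]
wrist_force: [0.3, 0.7, -0.3]
gripper_width: -0.004
```

Run:
```python
from h import *
a0=load('scene')
exec(open('m.py').read().split("a=load('scene')")[0].replace('load(n)','cap(n)'))
yx=np.array([-.316,.949])
for n in('scene','side'):
    c=load(n);P=cloud(c);Z=P[...,2];d=P[...,:2]-[606.5,-13];yb=d@yx;xb=d@np.array([.949,.316])
    k=(Z>135)&(Z<212)&(abs(xb)<40)&(abs(yb)<75)&(c['color'].max(-1)<70);print('knob',k.sum(),P[k].mean(0).round(1),yb[k].mean())
o=manip.get_obs();print(o['t'],o['ee_pos'],o['wrist_force'])
save('end',load('scene')['color'],1.4)
```

```text
scene knob 35 [630.7 -62.  179. ] [16. 22. 40.]
box top 920 ((610.3407592773438, -13.693534851074219), (119.73282623291016, 207.3859405517578), 18.195695877075195) 90.64009792683046
station 393 ((536.4306030273438, -309.8351745605469), (78.1317138671875, 152.0886993408203), 77.34127044677734)
btn 22 [ 497.  -302.5] [22. 21. 12.] [ 497.4 -302.3   80.7]
btn 60 [ 571.7 -317.7] [38. 36. 11.] [ 571.  -318.2   80.6]<string>:8: RuntimeWarning: Mean of empty slice.
  ret = um.true_divide(
Traceback (most recent call last):
ValueError: zero-size array to reduction operation maximum which has no identity
```

The side-camera check crashed because its search window was for the knob's old position. The scene numbers are enough: the knob is at the far stop as before, the station is within 2 mm, both caps are at their original height, and the arm is clear.

```bash
python3 -c "
from h import *
print(manip.hand_in())"
```

```text
the job is handed in; nothing more can be done
None
```

I pushed the speed lever from its rest, past the middle notch, to the far stop. I then pressed the start button and let it spring back, and handed the job in at about 9 s of the 38 s allowed. The hand-in gives no verdict.

- **Lever:** it stopped hard at 23 N, well above the 8 N hump. After I backed off, both cameras placed the knob at the far end, about 50 mm from the box centre. The scene camera showed it still there after the press.
- **Start button:** I judged the press from force and travel: 7.2 mm of arm movement to a hard end at 41 N, against the button's 5 N spring. By the nominal 22 mm fingertip length, the tip stopped about 3 mm above the fully pressed height. I put this down to the closed fingers reaching further forward. The close-up pictures did not show the cap's depth clearly.
- **After the press:** the scene camera showed both buttons back at their original height and the station within about 2 mm of where it was. The arm was clear, with no contact force.
- **Checks that failed:** the final side-camera check crashed because it searched for the knob at its old position, so the last picture was not saved or viewed. The bystanders' final positions were therefore not re-measured. The fingertip stayed high above them, and the only contact forces came at the lever and the button.

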